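# Lay a power capacitor down in the test cradle

## Task

Slide the big standing capacitor, upright, squarely up against the low steel stop bar of the lay-down cradle, then push it high so that it tips over the bar onto the yellow damped leaf, and ease it down gently until it lies flat on the lowered leaf with its copper terminals up. Then slide it along the leaf until its end is flush against the red end plate, press it home there lightly (the plate must feel 3 to 9 N, over and above the sliding friction, for a third of a second) and leave it lying. Never push on the capacitor harder than 20 N, do not let it drop, and leave the other things on the bench where they are.

Things in the scene. Friction and masses are not known exactly. Their poses are not given: they have to be found in the camera images.
- cradle: Lay-down cradle fixed to the bench. Origin on the bench under the middle of the stop bar's near face. x is level, square to the bar, and points the way the capacitor tips (over the leaf); y runs along the bar, z up. The capacitor starts on the x<0 side. A damper cylinder lies along x 0 to 122, y 105 to 124 mm, up to 21 mm high. Behind the leaf is only a 3 mm base plate.
- stop_bar (a point): Top near edge of the steel stop bar, at its middle (cradle x=0, y=0, z=10 mm); axes as cradle. The bar is 200 mm long (y -100 to +100), 10 mm high, 8 mm thick. The leaf's hinge line runs along this edge.
- leaf (a joint): Angle of the yellow leaf (200 mm wide in y, 115 mm from hinge to edge). 0: it stands, leaning 0.10 rad back from vertical, away from the capacitor; grows going down to its end at 1.47 rad, level and flush with the bar's top. Starts 0 to 0.2 rad, stays where left.
- leaf_edge (a point): Middle of the leaf's free edge. The leaf has a strong damper (0.6 N m s/rad, plus 0.03 N m friction): the faster it is pushed, the harder it resists. With the capacitor leaning on it past balance (some 33 degrees of tilt) it sinks slowly by itself in a few seconds.
- end_plate: Red upright end plate fixed to the cradle at the -y end of the leaf; same origin and axes as cradle. Its face towards the leaf is at cradle y=-100 mm; it spans x 5 to 120 mm, is 10 mm thick and 50 mm high above the bench.
- capacitor_center (a point): Centre of the big blue block capacitor: 50 mm thick (own x), 80 mm wide (own y), 98 mm tall (own z, up at the start). Its white -x face, with two flat copper terminals (2 mm proud, half-way up, 21 mm either side of the middle), starts facing away from the cradle. Laid down and home, this point is 35 mm above the bench at cradle y=-60 mm.
- capacitor: The same capacitor; origin at the centre of its foot. 0.55 to 0.9 kg; sliding friction on bench or leaf about 2 to 5 N, 1 to 3 N more when pressed against a stop. It starts with its plain +x face towards the stop bar, turned by up to 0.2 rad, about 35 to 65 mm short of it. Laid down, its +x face is on the leaf and its foot overhangs the bar by 10 to 40 mm, towards cradle -x.
- small_capacitor: Bystander: small orange block 45 x 32 mm, 55 mm high, on the bench on the capacitor's side of the cradle, near the end-plate end; origin at the centre of its underside.
- marker: Bystander: yellow marker pen 140 mm long, 15 mm thick, lying behind the cradle; origin under its middle.
- carton: Bystander: small cardboard carton 100 x 130 x 80 mm high, origin under its centre.
- pot: Bystander: white jar, diameter 56 mm, 75 mm high, origin under its centre.
- label_roll: Bystander: roll of labels, diameter 72 mm, 45 mm high, origin under its centre.
There are look-alikes about, which are no part of the job. Leave any green or turquoise look-alike of the capacitor alone.

How it is judged:
On the way, in this order (a step that is already met when the one before it is completed fails the run):
1. the capacitor stands upright and square with its foot against the stop bar (within 3 mm, 0.06 rad) (x of capacitor_center in the frame of cradle above -0.028 m and angle between capacitor_center's own z axis and vertical below 0.08 rad and angle between the x axis of capacitor_center and the x axis of cradle, either way round below 0.06 rad), for 0.1 s.
2. it lies flat on the fully lowered leaf, terminals up (angle between capacitor_center's own x axis and vertical above 3 rad and z of capacitor_center in the frame of cradle between 0.029 and 0.042 m and value of joint leaf above 1.42 rad and x of capacitor_center in the frame of cradle between 0.01 and 0.07 m), for 0.2 s.
3. it is pressed against the end plate with at least 3 N, flush (all of step 2 and y of capacitor_center in the frame of cradle between -0.064 and -0.057 m and angle between the z axis of capacitor_center and the x axis of cradle, either way round below 0.06 rad and contact force between capacitor and end_plate above 3 N), for 0.3 s.
At the end, for the whole second after the job is handed in: The capacitor lies at rest on the fully lowered leaf (joint over 1.42 rad), terminals up, centre 29 to 42 mm above the bench and 10 to 70 mm past the bar's face, its end within 3 mm of the end plate and square to it within 0.06 rad (all of step 2 and y of capacitor_center in the frame of cradle between -0.064 and -0.057 m and angle between the z axis of capacitor_center and the x axis of cradle, either way round below 0.06 rad and linear speed of capacitor below 0.01 m/s); the robot touches nothing.
It fails at once if the capacitor is pushed by the robot with more than 20 N (contact force between capacitor and the fingers above 20 N or contact force between capacitor and the arm above 20 N).
It fails at once if the end plate is pressed with more than 9 N (contact force between capacitor and end_plate above 9 N).
It fails at once if the capacitor drops or is flung over (turns faster than 3 rad/s) (angular speed of capacitor above 3 rad/s).
It fails at once if a bystander is moved more than 15 mm (distance of any of small_capacitor, carton, marker, pot, label_roll from where it was at the start of the episode above 0.015 m).
It also fails if it takes over 72 s, if anything falls off the work surface, if the arm or the gripper's body presses on something with over 40 N, if the wrist force passes 120 N, or if a joint passes its speed limit or range.

## Robot

A 6-joint arm with a two-finger parallel gripper is mounted at the origin on the work surface. World frame = base frame: x ahead of the robot, y to its left, z up, the work surface at z = 0. Lengths are in m, angles in rad, forces in N, time in s.
With the tool pointing down it reaches from about 0.35 to 0.85 m from the base axis. Payload 8.1 kg.
Tool frame: the origin (TCP) lies on the centre line of the jaws, within the pads' length; the fingertips stand 19 mm ahead of it and the grasp point (between the pads) is the TCP; z points along the fingers, y is the direction in which the jaws open and shut (so a half turn about z gives the same grasp; the last joint's range is limited). The gripper opens to 85 mm and grips with 20 to 120 N. Pads are 22 mm wide; open, the fingers measure 114 mm over their backs; the gripper's body (76 mm by 85 mm) begins 54 mm behind the grasp point. The pads swing forward as they close: fully open they stand 13 mm farther back than shut.
Start: joints at [-1.351, 0.13, 1.488, -0, 1.523, -0.085], TCP at [0.18, -0.572, 0.25] pointing down, gripper open.
Joint ranges: [-2.96, 2.96], [-0.89, 2.26], [0.02, 2.5], [-1.34, 4.48], [0, 2.73], [-2.66, 2.66]. Speed limits (rad/s): [2.39, 2.39, 2.79, 3.14, 3.14, 3.14].

## Interface

Orientations are given as a unit quaternion [x, y, z, w].
In Python, from bench import r gives the robot as it stands. The module is installed in compiled form; this text tells all that it offers.
- The arm moves only by the tool apply_moves, never from a script. Its argument "moves" is a list of rows, each a list of 6 numbers: the shift along the tool's x, y, z in m, then the turn, a rotation vector about the tool's x, y, z in degrees. A call has 1 to 20 rows; each row shifts and turns the commanded pose from where the row before left it, along the tool's axes as they then stand; what a row does not reach is not made up. A row lasts 1/12 s, in which the tool goes at most 41.7 mm and 7.16 degrees, less where a joint would pass 70% of its speed; a pose out of reach is approached as far as the arm can. A call with a gripper value outside its range is refused whole. "jaw" is the opening, from 0 (shut) to 1 (fully open), set as the call begins (left out, the last holds). The fingers move at their own pace and stop on an object; "grip_force" is the grip in N (left out, the last holds). Time passes only in rows, so rows that do not move let the fingers close. It gives the time, the measured TCP pose, the force and the opening at its end, in the units of the state.
- r.get_obs(): the state, without advancing time (a new reading comes with each control period).
- r.get_image(name): name is "scene" or "top"; returns the picture (400x640x3 uint8, blue, green, red); there is no depth.
- r.camera_params(name): a dict with "fx", "fy", "cx", "cy" (pixels), "extrinsics" (4x4, takes a point from camera to world coordinates). Camera axes: x right, y down, z forward; pixel columns grow to the right and rows downward; lengths in m; the calibration is good to about 2 mm. A picture is of the moment at which its call begins. camera_params takes no time and is no camera call.
- r.job_done(): hands the job in, once; it reports no verdict.
The state is a dict: "time_s": time; "joint_pos": joint angles; "qvel": joint speeds; "joint_efforts": joint torques, N m; "position": TCP position; "tcp_rot": TCP orientation; "force": force on the tool from outside, world axes, zero at the start; "ft_torque": the same for the moment, N m; "width": finger opening in m.
Only numpy, scipy, OpenCV 4.12 (cv2) and the standard library are available. Lean on these libraries where they do the work, as an engineer would, in place of code of your own. Each camera call takes 0.05 s, during which the arm holds its last target.

## Working session

There is one attempt and no reset: what is moved stays moved. The work goes in short steps, Python scripts to look and compute and a tool call to move; the robot and the scene stay as the last step left them, time stands still between calls to the robot, and variables do not carry over. Pictures are saved under pics/ and viewed, and the job is handed in when it is done.

Besides the shell and the picture viewer there is one more tool, called by a JSON object that holds its "name" and its "arguments", one argument or row to a line. apply_moves: Moves the arm, as the interface text tells. Its arguments: {"type":"object","properties":{"moves":{"type":"array"},"jaw":{"type":"number"},"grip_force":{"type":"number"}},"required":["moves"]}

```bash
mkdir -p pics; python3 - <<'E'
from bench import r
import cv2,numpy as np
for n in("scene","top"):
    im=r.get_image(n); cv2.imwrite(f"pics/{n}0.png",im)
    p=r.camera_params(n); print(n,p["fx"],p["fy"],p["cx"],p["cy"]); print(np.round(p["extrinsics"],4))
o=r.get_obs(); print({k:np.round(v,3) for k,v in o.items()})
E
```

```text
scene 378.33595073805265 378.33595073805265 314.6579728331794 199.5580192610446
[[-0.1387  0.7317 -0.6674  1.3421]
 [ 0.9901  0.0888 -0.1084  0.1073]
 [-0.02   -0.6759 -0.7368  0.9502]
 [ 0.      0.      0.      1.    ]]
top 396.8393087202511 396.8393087202511 315.97865976639565 202.83891591314568
[[ 0.0018 -0.9894  0.1452  0.4106]
 [-0.9993  0.0035  0.0362 -0.0422]
 [-0.0364 -0.1452 -0.9887  1.1056]
 [ 0.      0.      0.      1.    ]]
{'time_s': np.float64(0.1), 'joint_pos': array([-1.351,  0.131,  1.489, -0.   ,  1.523, -0.085]), 'qvel': array([-0.   , -0.001, -0.001,  0.   ,  0.001, -0.   ]), 'joint_efforts': array([ 1.0000e-03, -5.7095e+01, -5.0194e+01, -0.0000e+00,  8.0000e-03,
        0.0000e+00]), 'position': array([ 0.18 , -0.572,  0.249]), 'tcp_rot': array([ 0.988,  0.152, -0.   , -0.001]), 'force': array([ 0.424, -0.634, -0.548]), 'ft_torque': array([ 0.087, -0.054,  0.034]), 'width': np.float64(0.085)}
```

View pics/scene0.png

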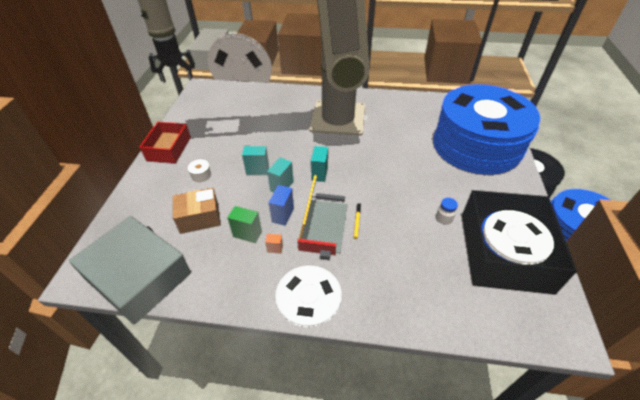

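View pics/top0.png

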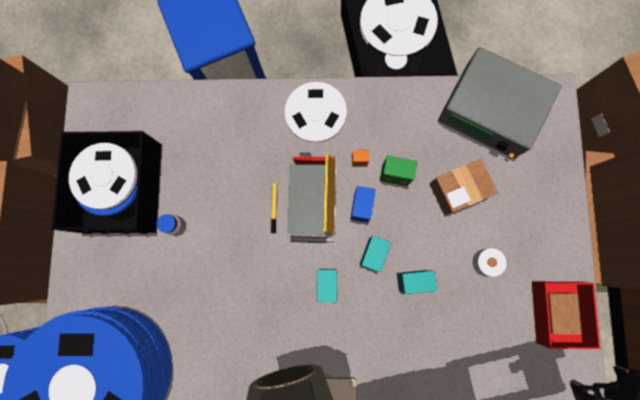

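```bash
cat > h.py <<'E'
from bench import r
import cv2,numpy as np
P={n:r.camera_params(n) for n in("scene","top")}
def ray(n,u,v):
    p=P[n];E=np.array(p["extrinsics"]);d=E[:3,:3]@np.array([(u-p["cx"])/p["fx"],(v-p["cy"])/p["fy"],1]);return E[:3,3],d
def onz(n,u,v,z):
    o,d=ray(n,u,v);return o+d*(z-o[2])/d[2]
def proj(n,X):
    p=P[n];E=np.array(p["extrinsics"]);c=E[:3,:3].T@(np.array(X)-E[:3,3]);return c[0]/c[2]*p["fx"]+p["cx"],c[1]/c[2]*p["fy"]+p["cy"]
def crop(im,x,y,w,h,s,name):
    cv2.imwrite("pics/"+name,cv2.resize(im[y:y+h,x:x+w],None,fx=s,fy=s,interpolation=cv2.INTER_CUBIC))
E
python3 - <<'E'
from h import *
a=cv2.imread("pics/top0.png");crop(a,260,140,130,110,6,"topc.png")
b=cv2.imread("pics/scene0.png");crop(b,225,165,150,105,5,"scenec.png")
E
```

```text
(no output)
```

View pics/topc.png

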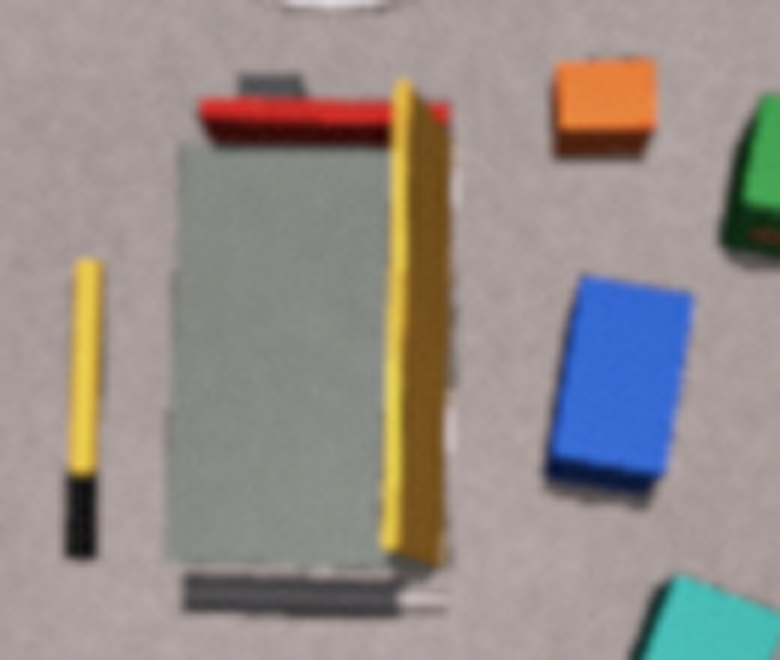

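View pics/scenec.png

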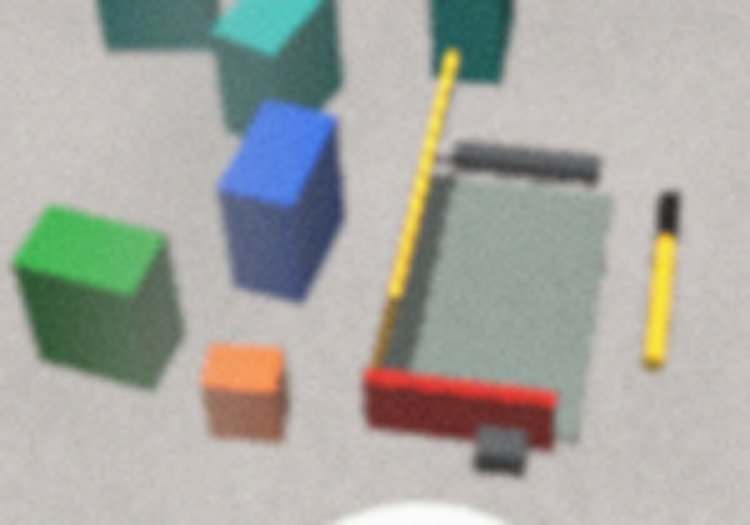

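```bash
python3 - <<'E'
from h import *
T=lambda u,v:(u/6+260-.42,v/6+140-.42)
S=lambda u,v:(u/5+225-.4,v/5+165-.4)
print("cap top from top");
for c in[(582,277),(693,293),(662,478),(550,460)]: print(np.round(onz("top",*T(*c),.098),4))
print("scene")
for c in[(265,102),(338,118),(295,205),(220,187)]: print(np.round(onz("scene",*S(*c),.098),4))
print("hinge z10 top", [np.round(onz("top",*T(*c),.010),4) for c in[(441,567),(452,140)]])
print("pad base top z3", [np.round(onz("top",*T(*c),.003),4) for c in[(183,147),(167,557)]])
print("red top z50 far/near corners", [np.round(onz("top",*T(*c),.050),4) for c in[(200,101),(450,104),(202,122),(395,125)]])
print("red top scene z50", [np.round(onz("scene",*S(*c),.050),4) for c in[(367,370),(556,393),(365,381),(554,405)]])
print("small", [np.round(onz("top",*T(*c),.055),4) for c in[(557,62),(655,62),(652,130),(557,130)]])
print("turq", [np.round(onz("top",*T(*c),.098),4) for c in[(680,575)]])
print("basepl scene", [np.round(onz("scene",*S(*c),.003),4) for c in[(612,196),(575,440)]])
print("damper", [np.round(onz("top",*T(*c),.02),4) for c in[(183,575),(183,610)]])
E
```

```text
cap top from top
[ 0.6027 -0.1098  0.098 ]
[ 0.5955 -0.1571  0.098 ]
[ 0.516  -0.1425  0.098 ]
[ 0.5238 -0.0952  0.098 ]
scene
[ 0.5222 -0.1437  0.098 ]
[ 0.5306 -0.095   0.098 ]
[ 0.606  -0.1078  0.098 ]
[ 0.5971 -0.1562  0.098 ]
hinge z10 top [array([ 0.4844, -0.0494,  0.01  ]), array([ 0.6855, -0.0555,  0.01  ])]
pad base top z3 [array([0.6848, 0.0725, 0.003 ]), array([0.4896, 0.0777, 0.003 ])]
red top z50 far/near corners [array([0.6947, 0.06  , 0.05  ]), array([ 0.6923, -0.0542,  0.05  ]), array([0.6848, 0.059 , 0.05  ]), array([ 0.6827, -0.0291,  0.05  ])]
red top scene z50 [array([ 0.6876, -0.0523,  0.05  ]), array([0.6903, 0.0601, 0.05  ]), array([ 0.6956, -0.0521,  0.05  ]), array([0.6989, 0.0598, 0.05  ])]
small [array([ 0.7102, -0.1027,  0.055 ]), array([ 0.7098, -0.147 ,  0.055 ]), array([ 0.6782, -0.1451,  0.055 ]), array([ 0.6785, -0.1023,  0.055 ])]
turq [array([ 0.475 , -0.1493,  0.098 ])]
basepl scene [array([0.4901, 0.0784, 0.003 ]), array([0.6893, 0.0724, 0.003 ])]
damper [array([0.4801, 0.0684, 0.02  ]), array([0.4642, 0.0682, 0.02  ])]
```

```bash
python3 - <<'E'
from h import *
a=cv2.imread("pics/top0.png");h=cv2.cvtColor(a,cv2.COLOR_BGR2HSV)
for nm,lo,hi in[("green",(50,120,120),(75,255,255)),("turq",(80,100,140),(95,255,255)),("blue",(108,120,170),(118,255,255))]:
    m=cv2.inRange(h,lo,hi)
    for c in cv2.findContours(m,0,2)[0]:
        if cv2.contourArea(c)>150:
            b=cv2.boxPoints(cv2.minAreaRect(c)); print(nm,[np.round(onz("top",*q,.098)[:2],3).tolist() for q in b])
E
```

```text
green [[0.636, -0.179], [0.681, -0.189], [0.666, -0.264], [0.62, -0.254]]
turq [[0.38, -0.221], [0.389, -0.299], [0.34, -0.302], [0.331, -0.224]]
turq [[0.313, -0.008], [0.391, -0.008], [0.391, -0.056], [0.313, -0.055]]
turq [[0.401, -0.119], [0.475, -0.148], [0.458, -0.194], [0.385, -0.165]]
blue [[0.286, 0.798], [0.288, 0.431], [0.078, 0.417], [0.073, 0.772]]
blue [[0.528, 0.407], [0.528, 0.365], [0.487, 0.363], [0.487, 0.405]]
blue [[0.563, 0.618], [0.592, 0.473], [0.548, 0.461], [0.519, 0.605]]
blue [[0.527, -0.097], [0.603, -0.11], [0.594, -0.157], [0.519, -0.143]]
blue [[1.137, 0.445], [1.218, 0.252], [1.006, 0.168], [0.929, 0.355]]
```

Candidates for the capacitor are all in the top image. They are the blue block (363,204), the green block (400,168), and turquoise blocks at (376,253), (327,285) and (418,282). The small orange block is at (360,157). I choose the blue block, which stands next to the leaf. The crop shows it plain blue on top, with its far face hidden.

```bash
cat >> h.py <<'E'
from scipy.spatial.transform import Rotation as R
EX=np.array([.027,1,0])/np.hypot(.027,1);EY=np.array([-EX[1],EX[0],0]);O=np.array([.586,-.055,0])
def tgt(t):  # tool orientation: x along EX, tilted by t deg, fingers forward
    z=np.array([0,0,-1.]);y=np.cross(z,EX);return R.from_matrix(np.c_[EX,y,z])*R.from_rotvec([0,np.radians(t),0])
def cr(p): d=np.array(p)-O;return np.array([d@EX,d@EY,d[2]])
def w(c): return O+c[0]*EX+c[1]*EY+np.array([0,0,c[2]])
def plan(p,t):
    o=r.get_obs();q=R.from_quat(o["tcp_rot"]);d=np.array(p)-o["position"]
    print("shift in tool",np.round(q.apply(d,inverse=True)*1000,1),"mm; turn",np.round((q.inv()*tgt(t)).as_rotvec(degrees=True),2))
def st():
    o=r.get_obs();f=o["force"];print("t",round(float(o["time_s"]),2),"cr",np.round(cr(o["position"])*1e3,1),"F cr",np.round([f@EX,f@EY,f[2]],2),"turn to 0",np.round((R.from_quat(o["tcp_rot"]).inv()*tgt(0)).as_rotvec(degrees=True),1),"w",round(float(o["width"]),3));return o
E
python3 - <<'E'
from h import *
st(); plan([.555,-.205,.249],0)
E
```

```text
t 0.1 cr [-527.6  391.9  249.3] F cr [-0.62 -0.44 -0.55] turn to 0 [ -0.1  -0.1 -71. ] w 0.085
shift in tool [ 467.8 -237.4    0.8] mm; turn [-8.000e-02 -7.000e-02 -7.099e+01]
```

{"name": "apply_moves", "arguments": {
  "moves": [
    [0.0312,-0.0158,0,0,0,0],
    [0.0312,-0.0158,0,0,0,0],
    [0.0312,-0.0158,0,0,0,0],
    [0.0312,-0.0158,0,0,0,0],
    [0.0312,-0.0158,0,0,0,0],
    [0.0312,-0.0158,0,0,0,0],
    [0.0312,-0.0158,0,0,0,0],
    [0.0312,-0.0158,0,0,0,0],
    [0.0312,-0.0158,0,0,0,0],
    [0.0312,-0.0158,0,0,0,0],
    [0.0312,-0.0158,0,0,0,0],
    [0.0312,-0.0158,0,0,0,0],
    [0.0312,-0.0158,0,0,0,0],
    [0.0312,-0.0158,0,0,0,0],
    [0.0312,-0.0158,0,0,0,0]
  ],
  "jaw": 0.55
}}

```text
time_s: 1.35
position: [0.5562, -0.2042, 0.2498]
tcp_rot: [0.988, 0.152, -0.0, -0.0]
force: [-0.1, -1.0, 0.1]
width: 0.0474
```

{"name": "apply_moves", "arguments": {
  "moves": [
    [0,0,0,0,0,-6.45],
    [0,0,0,0,0,-6.45],
    [0,0,0,0,0,-6.45],
    [0,0,0,0,0,-6.45],
    [0,0,0,0,0,-6.45],
    [0,0,0,0,0,-6.45],
    [0,0,0,0,0,-6.45],
    [0,0,0,0,0,-6.45],
    [0,0,0,0,0,-6.45],
    [0,0,0,0,0,-6.45],
    [0,0,0,0,0,-6.5],
    [0,0,0,0,7,0],
    [0,0,0,0,7,0],
    [0,0,0,0,7,0],
    [0,0,0,0,7,0],
    [0,0,0,0,7,0],
    [0,0,0,0,0,0],
    [0,0,0,0,0,0]
  ]
}}

```text
time_s: 2.85
position: [0.5545, -0.2069, 0.2475]
tcp_rot: [0.685, 0.664, 0.215, -0.211]
force: [-0.8, 0.1, 0.3]
width: 0.0472
```

```bash
python3 - <<'E'
from h import *
o=st(); print(o["position"],o["joint_pos"]); plan([.555,-.205,.035],35)
im=r.get_image("scene");crop(im,180,60,220,220,2.7,"s1.png")
E
```

```text
t 2.85 cr [-152.7   27.4  247.5] F cr [0.04 0.77 0.27] turn to 0 [ -0.2 -35.   -0.2] w 0.047
[ 0.55445568 -0.20691108  0.24746895] [-0.71041801  0.38787327  1.3062715   0.47788098  1.83459099 -0.644787  ]
shift in tool [-120.4    1.4  175. ] mm; turn [-0.12 -0.05 -0.26]
```

View pics/s1.png

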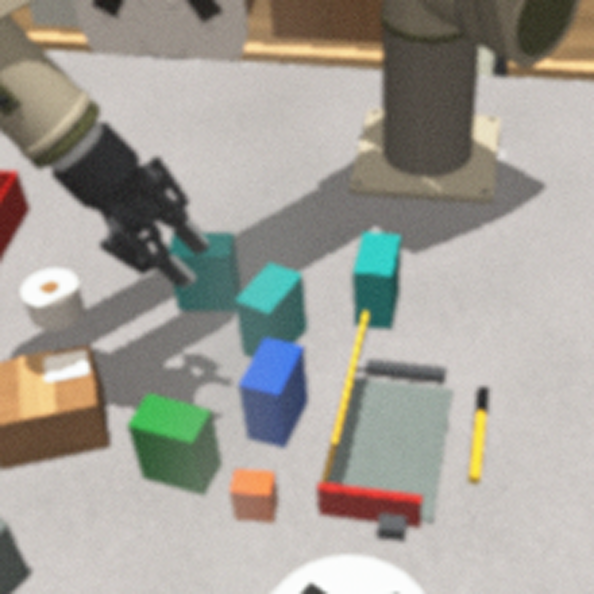

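{"name": "apply_moves", "arguments": {
  "moves": [
    [-0.012,0,0.0172,0,0,0],
    [-0.012,0,0.0172,0,0,0],
    [-0.012,0,0.0172,0,0,0],
    [-0.012,0,0.0172,0,0,0],
    [-0.012,0,0.0172,0,0,0],
    [-0.012,0,0.0172,0,0,0],
    [-0.012,0,0.0172,0,0,0],
    [-0.012,0,0.0172,0,0,0],
    [-0.012,0,0.0172,0,0,-0.25],
    [-0.006,0,0.0086,0,0,0],
    [0,0,0,0,0,0],
    [0,0,0,0,0,0]
  ]
}}

```text
time_s: 3.9
position: [0.556, -0.2048, 0.0522]
tcp_rot: [0.681, 0.668, 0.215, -0.209]
force: [-0.8, 0.1, 0.2]
width: 0.0472
```

```bash
python3 - <<'E'
from h import *
o=st(); print(o["position"]); plan([.555,-.205,.032],35)
im=r.get_image("scene");crop(im,180,100,180,170,4,"s2.png")
im=r.get_image("top");crop(im,280,140,150,130,5,"t2.png")
E
```

```text
t 3.9 cr [-150.6   26.    52.2] F cr [0.03 0.75 0.19] turn to 0 [  0.1 -34.9   0.3] w 0.047
[ 0.55596899 -0.20483365  0.05215087]
shift in tool [-11.7  -1.   16.4] mm; turn [-0.03  0.08  0.35]
```

View pics/s2.png

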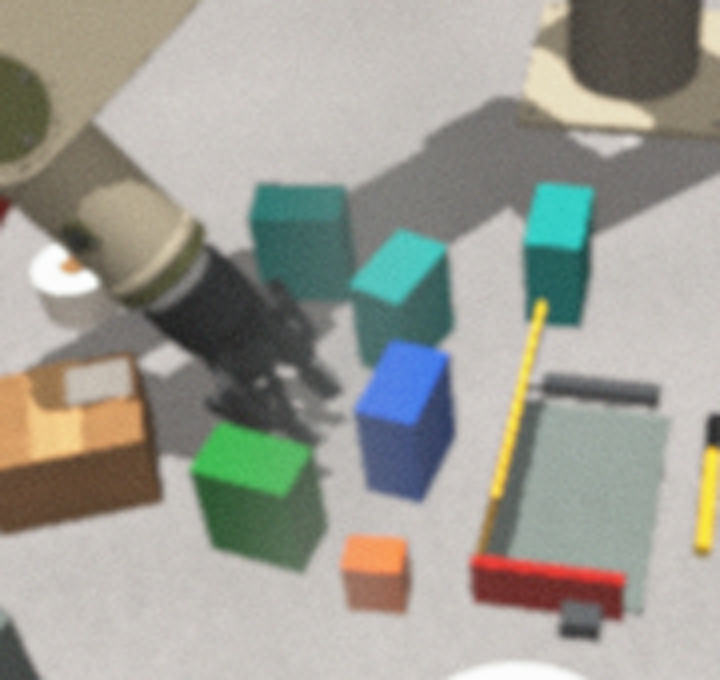

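View pics/t2.png

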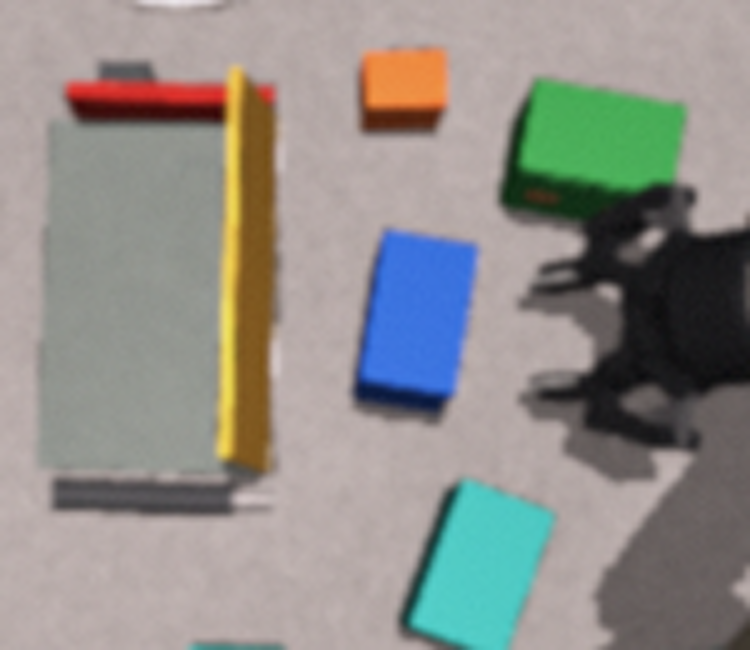

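{"name": "apply_moves", "arguments": {
  "moves": [
    [0,-0.002,0,0,0,0],
    [0,-0.002,0,0,0,0],
    [0.0041,0,0.0029,0,0,0],
    [0.0041,0,0.0029,0,0,0],
    [0.0041,0,0.0029,0,0,0],
    [0.0041,0,0.0029,0,0,0],
    [-0.0029,0,0.0041,0,0,0],
    [-0.0029,0,0.0041,0,0,0],
    [-0.0029,0,0.0041,0,0,0],
    [-0.0029,0,0.0041,0,0,0.3],
    [0,0,0,0,0,0],
    [0,0,0,0,0,0]
  ],
  "jaw": 0.4
}}

```text
time_s: 5.0
position: [0.5515, -0.1853, 0.0301]
tcp_rot: [0.684, 0.665, 0.215, -0.21]
force: [0.1, -0.2, 0.4]
width: 0.0338
```

```bash
python3 - <<'E'
from h import *
o=st(); print(o["position"]); plan([.555,-.205,.032],35)
im=r.get_image("scene");crop(im,200,120,150,140,4,"s3.png")
im=r.get_image("top");crop(im,280,140,150,130,5,"t3.png")
E
```

```text
t 5.0 cr [-131.2   30.9   30.1] F cr [-0.15 -0.14  0.41] turn to 0 [ -0.1 -35.   -0.1] w 0.034
[ 0.55153124 -0.18527211  0.03012338]
shift in tool [-15.    4.  -12.8] mm; turn [-0.05 -0.05 -0.09]
```

View pics/s3.png

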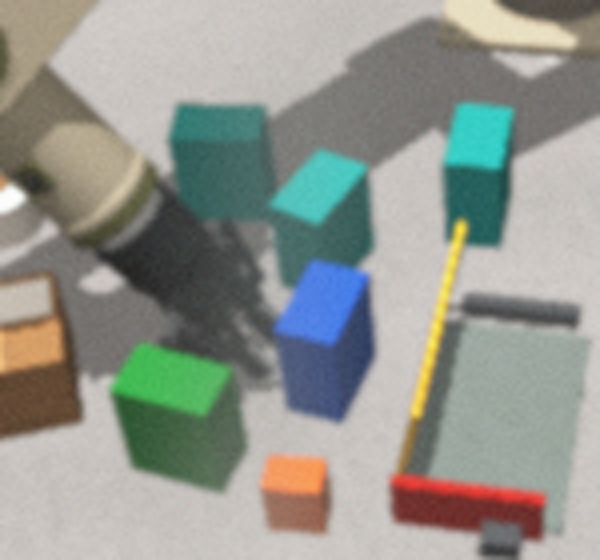

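View pics/t3.png

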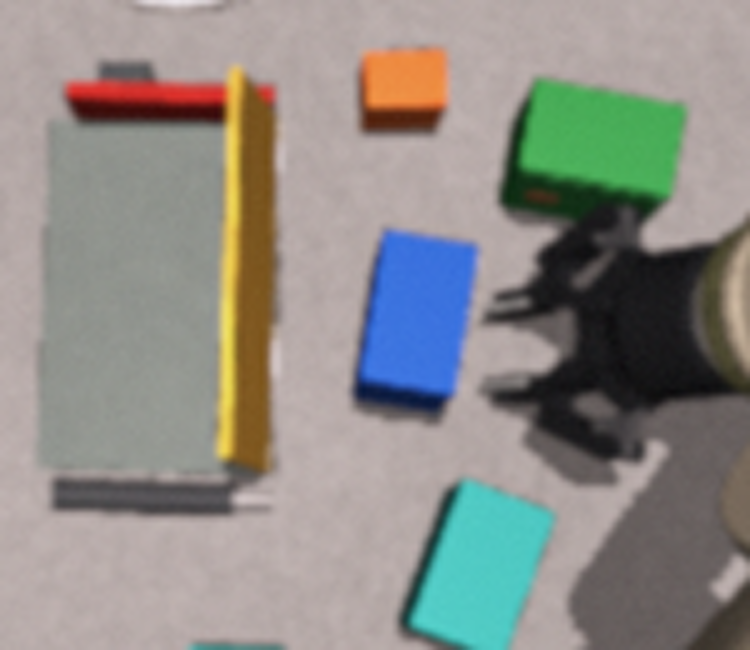

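{"name": "apply_moves", "arguments": {
  "moves": [
    [0.00164,0,0.00115,0,0,0],
    [0.00164,0,0.00115,0,0,0],
    [0.00164,0,0.00115,0,0,0],
    [0.00164,0,0.00115,0,0,0],
    [0.00164,0,0.00115,0,0,0],
    [0.00164,0,0.00115,0,0,0],
    [0.00164,0,0.00115,0,0,0],
    [0.00164,0,0.00115,0,0,0],
    [0.00164,0,0.00115,0,0,0],
    [0.00164,0,0.00115,0,0,0],
    [0.00164,0,0.00115,0,0,0],
    [0.00164,0,0.00115,0,0,0],
    [0.00164,0,0.00115,0,0,0],
    [0.00164,0,0.00115,0,0,0],
    [0.00164,0,0.00115,0,0,0],
    [0.00164,0,0.00115,0,0,0]
  ]
}}

```text
time_s: 6.43
position: [0.5528, -0.1532, 0.0309]
tcp_rot: [0.684, 0.665, 0.215, -0.21]
force: [0.5, -4.7, -0.3]
width: 0.0341
```

```bash
python3 - <<'E'
from h import *
o=st(); 
im=r.get_image("top");crop(im,280,140,150,130,5,"t4.png")
E
```

```text
t 6.43 cr [-99.1  30.5  30.9] F cr [-4.73 -0.68 -0.34] turn to 0 [ -0. -35.  -0.] w 0.034
```

View pics/t4.png

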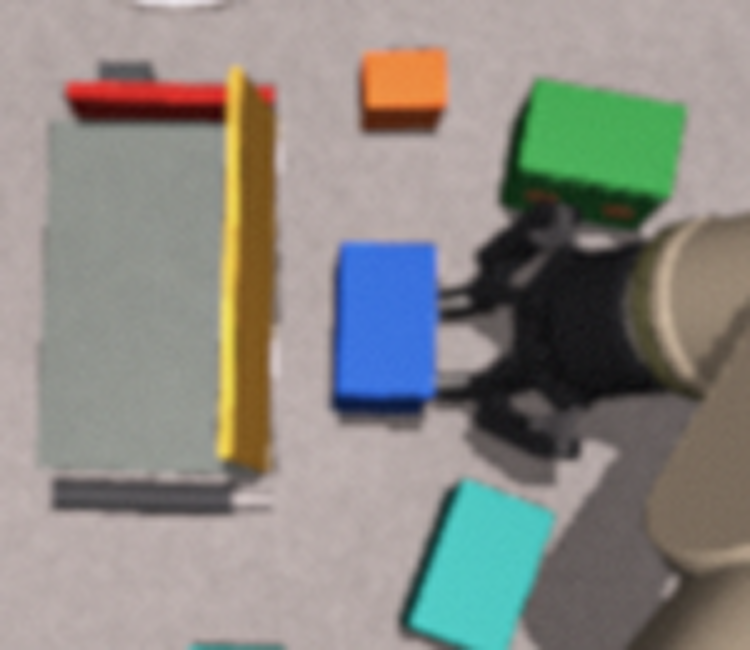

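```bash
cat >> h.py <<'E'
def cap(im,z=.098,save=None):
    h=cv2.cvtColor(im,cv2.COLOR_BGR2HSV);m=cv2.inRange(h,(108,120,170),(118,255,255));m[:,:300]=0;m[:,420:]=0;m[:140]=0;m[270:]=0
    c=max(cv2.findContours(m,0,2)[0],key=cv2.contourArea);b=cv2.boxPoints(cv2.minAreaRect(c))
    q=np.array([cr(onz("top",*p,z)) for p in b]);print("box mm",np.round(q[:,:2]*1e3,1).tolist(),"mid",np.round(q.mean(0)*1e3,1))
E
python3 - <<'E'
from h import *
import glob
cap(cv2.imread("pics/top0.png")); im=r.get_image("top");cap(im);cv2.imwrite("pics/top4.png",im)
E
```

```text
box mm [[-43.3, 58.2], [-54.7, -18.1], [-101.7, -11.2], [-89.8, 64.9]] mid [-72.4  23.4  98. ]
box mm [[-29.9, -9.2], [-78.6, -10.2], [-79.4, 64.6], [-31.2, 65.8]] mid [-54.8  27.8  98. ]
```

{"name": "apply_moves", "arguments": {
  "moves": [
    [0.00164,0,0.00115,0,0,0],
    [0.00164,0,0.00115,0,0,0],
    [0.00164,0,0.00115,0,0,0],
    [0.00164,0,0.00115,0,0,0],
    [0.00164,0,0.00115,0,0,0],
    [0.00164,0,0.00115,0,0,0],
    [0.00164,0,0.00115,0,0,0],
    [0.00164,0,0.00115,0,0,0],
    [0.00164,0,0.00115,0,0,0],
    [0.00164,0,0.00115,0,0,0],
    [0.00164,0,0.00115,0,0,0],
    [0.00164,0,0.00115,0,0,0]
  ]
}}

```text
time_s: 7.53
position: [0.5535, -0.1292, 0.0309]
tcp_rot: [0.684, 0.665, 0.215, -0.21]
force: [-0.7, -5.2, 1.6]
width: 0.0338
```

{"name": "apply_moves", "arguments": {
  "moves": [
    [0.00082,0,0.00057,0,0,0],
    [0.00082,0,0.00057,0,0,0]
  ]
}}

```text
time_s: 7.7
position: [0.5535, -0.1272, 0.0308]
tcp_rot: [0.684, 0.665, 0.215, -0.21]
force: [-0.4, -4.2, 1.9]
width: 0.0341
```

```bash
python3 - <<'E'
from h import *
st(); im=r.get_image("top");cap(im)
E
```

```text
t 7.7 cr [-73.   30.5  30.8] F cr [-4.18  0.24  1.89] turn to 0 [ -0. -35.  -0.] w 0.034
box mm [[-4.1, -11.2], [-52.9, -12.3], [-54.0, 65.3], [-5.8, 66.5]] mid [-29.2  27.1  98. ]
```

{"name": "apply_moves", "arguments": {
  "moves": [
    [0.00082,0,0.00057,0,0,0],
    [0.00082,0,0.00057,0,0,0],
    [0,0,0,0,0,0]
  ]
}}

```text
time_s: 8.0
position: [0.5536, -0.1252, 0.0309]
tcp_rot: [0.684, 0.665, 0.215, -0.21]
force: [-0.0, -3.8, 2.0]
width: 0.0338
```

{"name": "apply_moves", "arguments": {
  "moves": [
    [0.00082,0,0.00057,0,0,0],
    [0,0,0,0,0,0]
  ]
}}

```text
time_s: 8.17
position: [0.5536, -0.1243, 0.0309]
tcp_rot: [0.684, 0.665, 0.215, -0.21]
force: [1.5, -3.5, 0.3]
width: 0.0337
```

{"name": "apply_moves", "arguments": {
  "moves": [
    [0.00082,0,0.00057,0,0,0],
    [0,0,0,0,0,0]
  ]
}}

```text
time_s: 8.33
position: [0.5537, -0.1233, 0.0308]
tcp_rot: [0.684, 0.665, 0.215, -0.21]
force: [0.4, -4.8, 1.9]
width: 0.0344
```

```bash
python3 - <<'E'
from h import *
st(); im=r.get_image("top");cap(im)
E
```

```text
t 8.33 cr [-69.1  30.5  30.8] F cr [-4.76 -0.54  1.86] turn to 0 [ -0. -35.  -0.] w 0.034
box mm [[-1.6, -11.2], [-50.4, -12.2], [-51.5, 65.3], [-3.2, 66.5]] mid [-26.7  27.1  98. ]
```

{"name": "apply_moves", "arguments": {
  "moves": [
    [0.00082,0,0.00057,0,0,0],
    [0,0,0,0,0,0]
  ]
}}

```text
time_s: 8.55
position: [0.5537, -0.123, 0.0309]
tcp_rot: [0.684, 0.665, 0.215, -0.209]
force: [-1.7, -7.6, 1.4]
width: 0.0343
```

{"name": "apply_moves", "arguments": {
  "moves": [
    [0.00082,0,0.00057,0,0,0],
    [0,0,0,0,0,0]
  ]
}}

```text
time_s: 8.72
position: [0.5537, -0.1229, 0.0309]
tcp_rot: [0.684, 0.665, 0.215, -0.209]
force: [-2.4, -10.5, 2.4]
width: 0.0341
```

```bash
python3 - <<'E'
from h import *
st(); im=r.get_image("top");cap(im)
E
```

```text
t 8.72 cr [-68.7  30.5  30.9] F cr [-10.59   2.07   2.42] turn to 0 [  0.  -34.9  -0.1] w 0.034
box mm [[-1.6, -11.2], [-50.4, -12.2], [-51.5, 65.3], [-3.2, 66.5]] mid [-26.7  27.1  98. ]
```

{"name": "apply_moves", "arguments": {
  "moves": [
    [-0.0016,0,-0.0011,0,0,0],
    [-0.0041,0,-0.0029,0,0,0],
    [-0.0041,0,-0.0029,0,0,0],
    [0.0092,0,-0.0131,0,0,0],
    [0.0092,0,-0.0131,0,0,0],
    [0.0092,0,-0.0131,0,0,0],
    [0.0092,0,-0.0131,0,0,0],
    [0.0033,0,0.0023,0,0,0],
    [0.0033,0,0.0023,0,0,0],
    [0,0,0,0,0,0],
    [0,0,0,0,0,0]
  ]
}}

```text
time_s: 9.68
position: [0.5531, -0.1244, 0.0943]
tcp_rot: [0.683, 0.665, 0.215, -0.211]
force: [0.1, 0.4, 1.1]
width: 0.0341
```

```bash
python3 - <<'E'
from h import *
st(); im=r.get_image("top");cap(im)
im=r.get_image("scene");crop(im,200,120,150,140,4,"s5.png")
E
```

```text
t 9.68 cr [-70.3  31.   94.3] F cr [ 0.43 -0.08  1.13] turn to 0 [ -0.1 -35.   -0. ] w 0.034
box mm [[-1.6, -11.2], [-47.8, -12.2], [-49.0, 65.4], [-3.2, 66.5]] mid [-25.4  27.1  98. ]
```

View pics/s5.png

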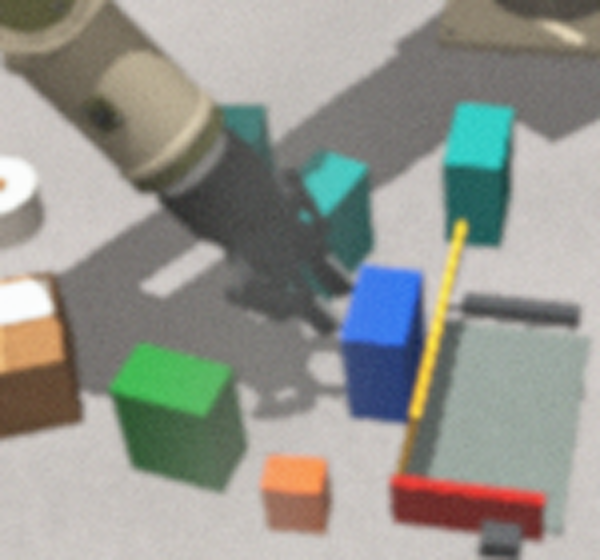

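{"name": "apply_moves", "arguments": {
  "moves": [
    [0.00082,0,0.00057,0,0,0],
    [0.00082,0,0.00057,0,0,0],
    [0.00082,0,0.00057,0,0,0],
    [0.00082,0,0.00057,0,0,0],
    [0.00082,0,0.00057,0,0,0],
    [0.00082,0,0.00057,0,0,0]
  ]
}}

```text
time_s: 10.28
position: [0.5541, -0.1197, 0.0953]
tcp_rot: [0.684, 0.665, 0.215, -0.209]
force: [0.2, -4.8, 2.8]
width: 0.0342
```

{"name": "apply_moves", "arguments": {
  "moves": [
    [0.00082,0,0.00057,0,0,0],
    [0.00082,0,0.00057,0,0,0],
    [0.00082,0,0.00057,0,0,0],
    [0.00082,0,0.00057,0,0,0]
  ]
}}

```text
time_s: 10.62
position: [0.5542, -0.1152, 0.0952]
tcp_rot: [0.684, 0.665, 0.216, -0.21]
force: [0.7, -3.3, 3.2]
width: 0.0339
```

```bash
python3 - <<'E'
from h import *
st(); im=r.get_image("scene");crop(im,200,120,150,140,4,"s6.png")
E
```

```text
t 10.62 cr [-61.   30.2  95.2] F cr [-3.3  -0.82  3.17] turn to 0 [  0. -35.  -0.] w 0.034
```

View pics/s6.png

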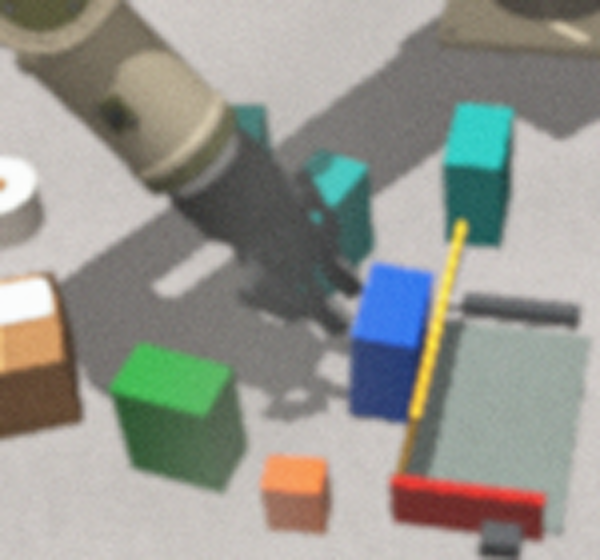

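{"name": "apply_moves", "arguments": {
  "moves": [
    [0.00146,0,0.00053,0,0,0],
    [0.00146,0,0.00053,0,0,0],
    [0.00146,0,0.00053,0,0,0],
    [0.00146,0,0.00053,0,0,0],
    [0.00146,0,0.00053,0,0,0],
    [0.00146,0,0.00053,0,0,0]
  ]
}}

```text
time_s: 11.17
position: [0.5542, -0.1062, 0.0976]
tcp_rot: [0.684, 0.665, 0.215, -0.21]
force: [-1.5, -6.0, 5.6]
width: 0.0344
```

{"name": "apply_moves", "arguments": {
  "moves": [
    [0.00146,0,0.00053,0,0,0],
    [0.00146,0,0.00053,0,0,0],
    [0.00146,0,0.00053,0,0,0],
    [0.00146,0,0.00053,0,0,0],
    [0.00146,0,0.00053,0,0,0],
    [0.00146,0,0.00053,0,0,0]
  ]
}}

```text
time_s: 11.67
position: [0.5546, -0.0974, 0.1004]
tcp_rot: [0.684, 0.665, 0.215, -0.21]
force: [-1.5, -5.4, 6.3]
width: 0.0342
```

```bash
python3 - <<'E'
from h import *
st(); im=r.get_image("scene");crop(im,200,120,150,140,4,"s7.png")
E
```

```text
t 11.67 cr [-43.2  30.3 100.4] F cr [-5.41  1.34  6.31] turn to 0 [  0. -35.  -0.] w 0.034
```

View pics/s7.png

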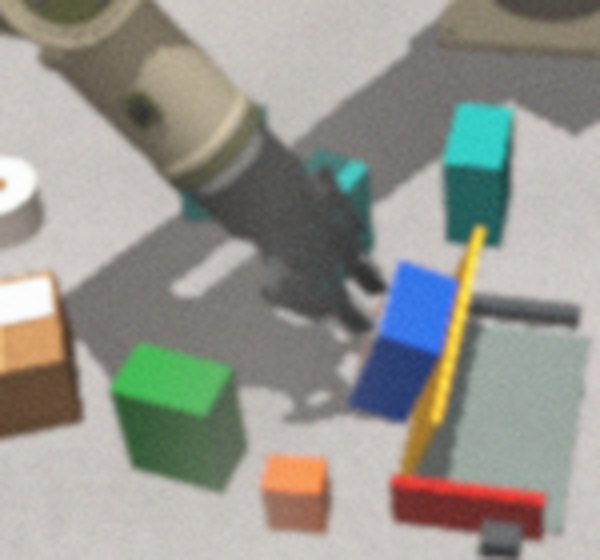

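{"name": "apply_moves", "arguments": {
  "moves": [
    [0.00157,0,0.00037,0,0,0],
    [0.00157,0,0.00037,0,0,0],
    [0.00157,0,0.00037,0,0,0],
    [0.00157,0,0.00037,0,0,0],
    [0.00157,0,0.00037,0,0,0],
    [0.00157,0,0.00037,0,0,0]
  ]
}}

```text
time_s: 12.22
position: [0.5542, -0.0877, 0.1029]
tcp_rot: [0.684, 0.665, 0.215, -0.21]
force: [0.8, -1.8, -0.2]
width: 0.0342
```

{"name": "apply_moves", "arguments": {
  "moves": [
    [0.00157,0,0.00037,0,0,0],
    [0.00157,0,0.00037,0,0,0],
    [0.00157,0,0.00037,0,0,0],
    [0.00157,0,0.00037,0,0,0],
    [0.00157,0,0.00037,0,0,0],
    [0.00157,0,0.00037,0,0,0]
  ]
}}

```text
time_s: 12.72
position: [0.5548, -0.079, 0.107]
tcp_rot: [0.684, 0.665, 0.215, -0.21]
force: [-1.2, -1.7, -0.2]
width: 0.0342
```

```bash
python3 - <<'E'
from h import *
st(); im=r.get_image("scene");crop(im,200,120,150,140,4,"s8.png")
E
```

```text
t 12.72 cr [-24.9  30.5 107. ] F cr [-1.74  1.16 -0.16] turn to 0 [ -0. -35.  -0.] w 0.034
```

View pics/s8.png

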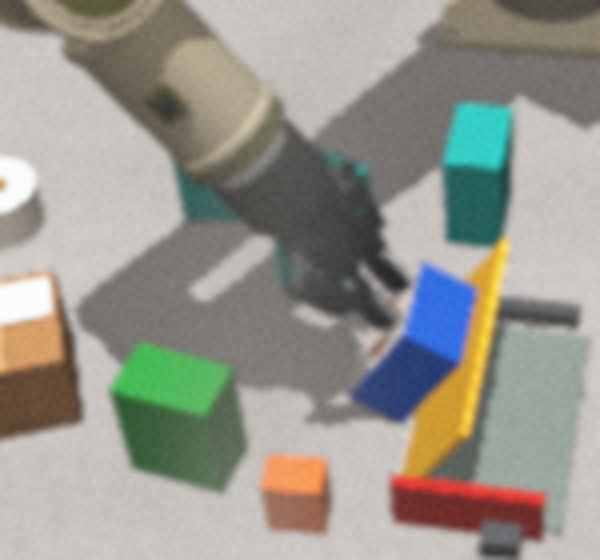

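{"name": "apply_moves", "arguments": {
  "moves": [
    [0.00152,0,0.00045,0,0,0],
    [0.00152,0,0.00045,0,0,0],
    [0.00152,0,0.00045,0,0,0],
    [0.00152,0,0.00045,0,0,0],
    [0.00152,0,0.00045,0,0,0],
    [0.00152,0,0.00045,0,0,0]
  ]
}}

```text
time_s: 13.27
position: [0.5552, -0.07, 0.1101]
tcp_rot: [0.684, 0.665, 0.215, -0.21]
force: [-0.3, -0.9, -0.5]
width: 0.034
```

{"name": "apply_moves", "arguments": {
  "moves": [
    [0.00152,0,0.00045,0,0,0],
    [0.00152,0,0.00045,0,0,0],
    [0.00152,0,0.00045,0,0,0],
    [0.00152,0,0.00045,0,0,0]
  ]
}}

```text
time_s: 13.6
position: [0.5553, -0.064, 0.1121]
tcp_rot: [0.684, 0.665, 0.215, -0.21]
force: [-0.7, 0.8, -1.0]
width: 0.0346
```

```bash
python3 - <<'E'
from h import *
st(); im=r.get_image("scene");crop(im,200,120,150,140,4,"s9.png")
E
```

```text
t 13.6 cr [ -9.9  30.4 112.1] F cr [ 0.74  0.69 -0.98] turn to 0 [ -0. -35.  -0.] w 0.035
```

View pics/s9.png

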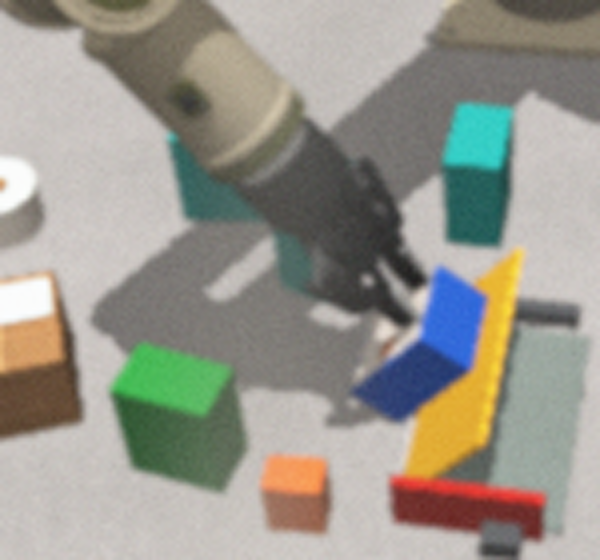

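Past balance: the finger force has dropped to zero. I hold still and let it sink.

{"name": "apply_moves", "arguments": {
  "moves": [
    [0,0,0,0,0,0],
    [0,0,0,0,0,0],
    [0,0,0,0,0,0],
    [0,0,0,0,0,0],
    [0,0,0,0,0,0],
    [0,0,0,0,0,0]
  ]
}}

```text
time_s: 14.15
position: [0.5553, -0.0643, 0.112]
tcp_rot: [0.684, 0.665, 0.215, -0.21]
force: [-0.2, -0.3, -0.4]
width: 0.0343
```

```bash
python3 - <<'E'
from h import *
st(); im=r.get_image("scene");crop(im,200,120,150,140,4,"s10.png")
E
```

```text
t 14.15 cr [-10.1  30.4 112. ] F cr [-0.28  0.17 -0.43] turn to 0 [ -0. -35.  -0.] w 0.034
```

View pics/s10.png

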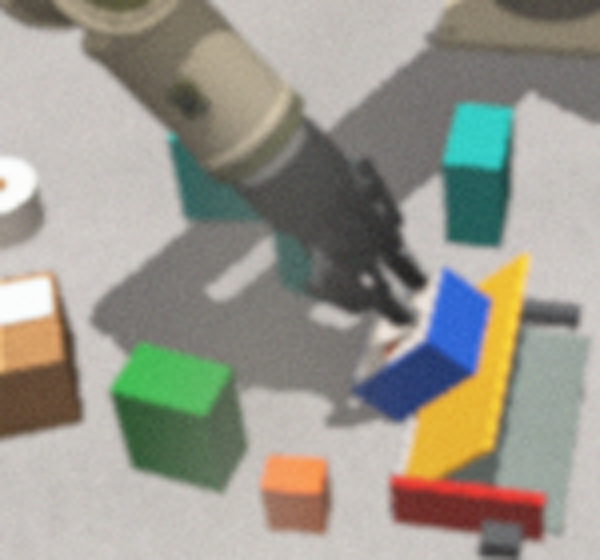

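It is sinking slowly by itself. I keep waiting.

{"name": "apply_moves", "arguments": {
  "moves": [
    [0,0,0,0,0,0],
    [0,0,0,0,0,0],
    [0,0,0,0,0,0],
    [0,0,0,0,0,0],
    [0,0,0,0,0,0],
    [0,0,0,0,0,0],
    [0,0,0,0,0,0],
    [0,0,0,0,0,0],
    [0,0,0,0,0,0],
    [0,0,0,0,0,0],
    [0,0,0,0,0,0],
    [0,0,0,0,0,0],
    [0,0,0,0,0,0],
    [0,0,0,0,0,0],
    [0,0,0,0,0,0],
    [0,0,0,0,0,0],
    [0,0,0,0,0,0],
    [0,0,0,0,0,0]
  ]
}}

```text
time_s: 15.7
position: [0.5553, -0.0642, 0.112]
tcp_rot: [0.684, 0.665, 0.215, -0.21]
force: [-0.0, 0.1, -0.0]
width: 0.0344
```

```bash
python3 - <<'E'
from h import *
st(); im=r.get_image("scene");crop(im,200,120,150,140,4,"s11.png")
E
```

```text
t 15.7 cr [-10.1  30.4 112. ] F cr [ 0.09  0.02 -0.03] turn to 0 [ -0. -35.  -0.] w 0.034
```

View pics/s11.png

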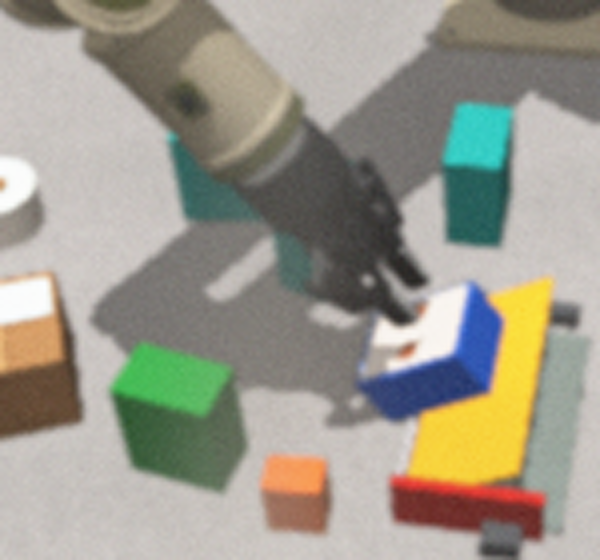

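{"name": "apply_moves", "arguments": {
  "moves": [
    [0,0,-0.02,0,0,0],
    [0,0,-0.02,0,0,0],
    [0,0,-0.02,0,0,0],
    [0,0,-0.02,0,0,0],
    [0,0,-0.02,0,0,0],
    [0,0,0,0,-7,0],
    [0,0,0,0,-7,0],
    [0,0,0,0,-7,0],
    [0,0,0,0,-7,0],
    [0,0,0,0,-7,0]
  ]
}}

```text
time_s: 16.58
position: [0.5547, -0.1222, 0.1957]
tcp_rot: [0.717, 0.697, -0.001, 0.003]
force: [-0.9, 0.1, -0.8]
width: 0.0343
```

{"name": "apply_moves", "arguments": {
  "moves": [
    [0,0,0,0,0,6.9],
    [0,0,0,0,0,6.9],
    [0,0,0,0,0,6.9],
    [0,0,0,0,0,6.9],
    [0,0,0,0,0,6.9],
    [0,0,0,0,0,6.9],
    [0,0,0,0,0,6.9],
    [0,0,0,0,0,6.9],
    [0,0,0,0,0,6.9],
    [0,0,0,0,0,6.9],
    [0,0,0,0,0,6.9],
    [0,0,0,0,0,7.0],
    [0,0,0,0,0,7.1],
    [0,0,0,0,0,0],
    [0,0,0,0,0,0]
  ]
}}

```text
time_s: 17.83
position: [0.5537, -0.1215, 0.1939]
tcp_rot: [1.0, -0.012, -0.0, -0.0]
force: [-0.8, -0.1, 0.5]
width: 0.0341
```

```bash
cat >> h.py <<'E'
def tgt2(t):
    return R.from_rotvec([0,0,-np.pi/2])*tgt(t)
def plan2(c,t):
    o=r.get_obs();q=R.from_quat(o["tcp_rot"]);d=w(np.array(c)/1e3)-o["position"]
    print("shift in tool",np.round(q.apply(d,inverse=True)*1000,1),"mm; turn",np.round((q.inv()*tgt2(t)).as_rotvec(degrees=True),2))
E
python3 - <<'E'
from h import *
o=st(); print(o["joint_pos"].round(2)); plan2([25,100,200],0)
im=r.get_image("scene");crop(im,200,120,150,140,4,"s12.png")
im=r.get_image("top");crop(im,280,140,150,130,5,"t12.png");cv2.imwrite("pics/top12.png",im)
E
```

```text
t 17.83 cr [-67.3  30.5 193.9] F cr [-0.1   0.76  0.53] turn to 0 [ -0.    0.  -89.8] w 0.034
[-0.31  0.07  1.65 -0.    1.42  1.29]
shift in tool [-69.2 -92.6  -6.1] mm; turn [-0.01  0.04  0.19]
```

View pics/s12.png

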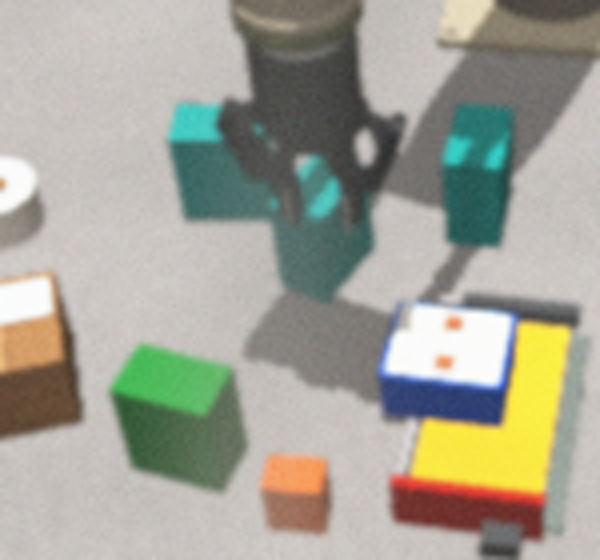

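View pics/t12.png

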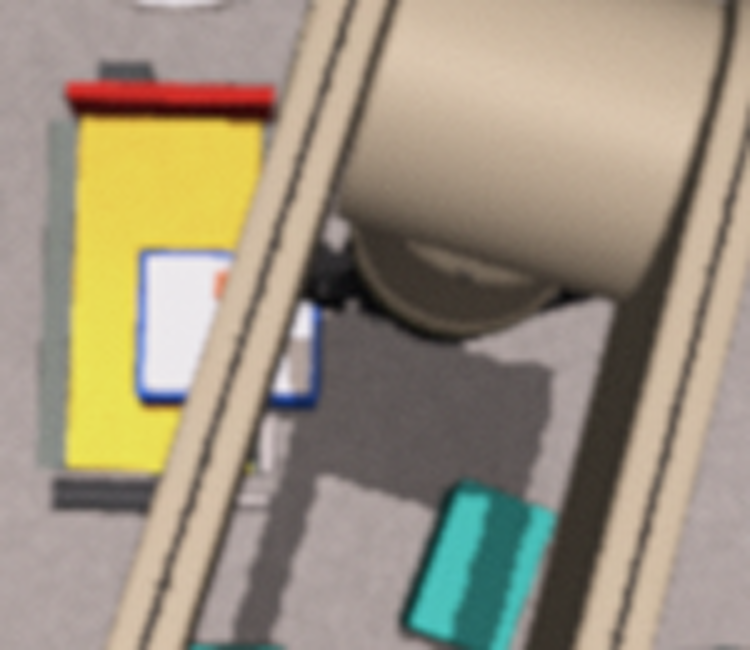

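```bash
python3 - <<'E'
from h import *
T=lambda u,v:(u/5+280-.4,v/5+140-.4)
S=lambda u,v:(u/4+200-.4,v/4+120-.4)
for c in[(141,249),(137,399),(319,400)]: print(np.round(cr(onz("top",*T(*c),.06))*1e3,1))
for c in[(398,302),(518,314),(502,386),(382,372)]: print("s",np.round(cr(onz("scene",*S(*c),.06))*1e3,1))
E
```

```text
[ 73.5 -12.7  60. ]
[73.  68.1 60. ]
[-23.3  66.2  60. ]
s [-23.  63.  60.]
s [74.7 64.1 60. ]
s [ 73.1 -12.1  60. ]
s [-21. -12.  60.]
```

{"name": "apply_moves", "arguments": {
  "moves": [
    [-0.0103,-0.0154,0,0,0,0],
    [-0.0103,-0.0154,0,0,0,0],
    [-0.0103,-0.0154,0,0,0,0],
    [-0.0103,-0.0154,0,0,0,0],
    [-0.0103,-0.0154,0,0,0,0],
    [-0.0103,-0.0154,0,0,0,0.2],
    [0,0,0,0,5,0],
    [0,0,0,0,5,0],
    [0,0,0,0,0,0],
    [0,0,0,0,0,0]
  ]
}}

```text
time_s: 18.77
position: [0.4936, -0.0274, 0.194]
tcp_rot: [0.996, -0.015, 0.086, 0.001]
force: [0.3, -0.2, -0.2]
width: 0.0341
```

```bash
python3 - <<'E'
from h import *
o=st(); plan2([25,94,60],10)
E
```

```text
t 18.77 cr [ 25.1  93.1 194. ] F cr [-0.2  -0.32 -0.22] turn to 0 [  7.8  -7.7 -89.9] w 0.034
shift in tool [-23.9   0.  131.9] mm; turn [ 0.04  0.11 -0.13]
```

{"name": "apply_moves", "arguments": {
  "moves": [
    [-0.003,0,0.0165,0,0,0],
    [-0.003,0,0.0165,0,0,0],
    [-0.003,0,0.0165,0,0,0],
    [-0.003,0,0.0165,0,0,0],
    [-0.003,0,0.0165,0,0,0],
    [-0.003,0,0.0165,0,0,0],
    [-0.003,0,0.0165,0,0,0],
    [-0.003,0,0.0165,0,0,0],
    [0,0,0,0,0,0]
  ]
}}

```text
time_s: 19.52
position: [0.4921, -0.0274, 0.0565]
tcp_rot: [0.996, -0.015, 0.083, 0.001]
force: [-0.4, 0.3, 0.3]
width: 0.0341
```

```bash
python3 - <<'E'
from h import *
o=st(); plan2([25,94,47],10)
im=r.get_image("scene");crop(im,230,100,150,150,4,"s13.png")
im=r.get_image("top");crop(im,260,140,130,130,4.5,"t13.png")
E
```

```text
t 19.52 cr [25.  94.6 56.5] F cr [0.24 0.43 0.28] turn to 0 [  7.5  -7.5 -90. ] w 0.034
shift in tool [-1.   0.   9.5] mm; turn [-0.    0.46 -0.19]
```

View pics/s13.png

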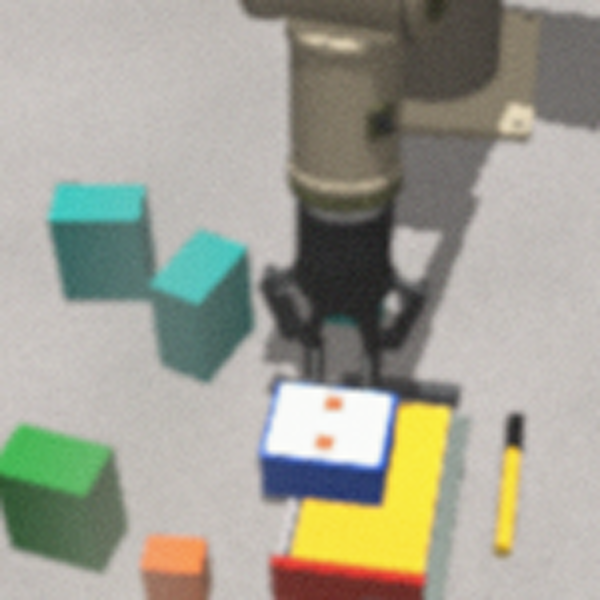

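View pics/t13.png

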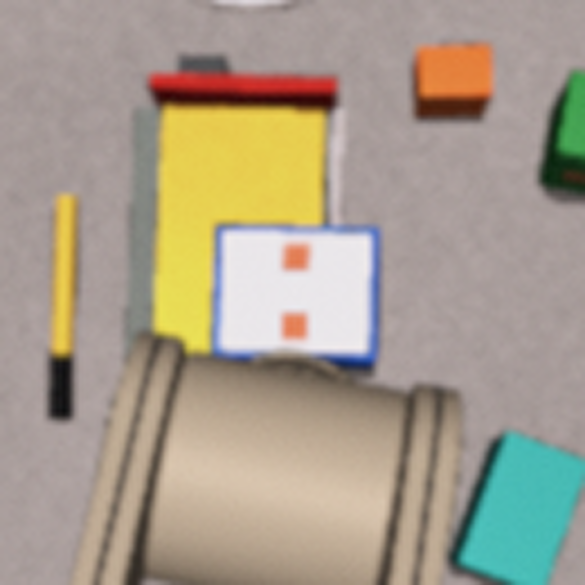

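{"name": "apply_moves", "arguments": {
  "moves": [
    [-0.0008,0,0.0047,0,0,0],
    [-0.0008,0,0.0047,0,0,0],
    [0.00197,0,0.00034,0,0,0],
    [0.00197,0,0.00034,0,0,0],
    [0.00197,0,0.00034,0,0,0],
    [0.00197,0,0.00034,0,0,0],
    [0.00197,0,0.00034,0,0,0],
    [0.00197,0,0.00034,0,0,0],
    [0.00197,0,0.00034,0,0,0],
    [0.00197,0,0.00034,0,0,0],
    [0.00197,0,0.00034,0,0,0],
    [0.00197,0,0.00034,0,0,0],
    [0.00197,0,0.00034,0,0,0],
    [0.00197,0,0.00034,0,0,0]
  ]
}}

```text
time_s: 20.78
position: [0.5169, -0.0281, 0.0498]
tcp_rot: [0.996, -0.015, 0.086, 0.001]
force: [-5.5, 0.9, 3.7]
width: 0.0341
```

{"name": "apply_moves", "arguments": {
  "moves": [
    [0.00197,0,0.00034,0,0,0],
    [0.00197,0,0.00034,0,0,0],
    [0.00197,0,0.00034,0,0,0],
    [0.00197,0,0.00034,0,0,0],
    [0.00197,0,0.00034,0,0,0],
    [0.00197,0,0.00034,0,0,0],
    [0.00197,0,0.00034,0,0,0],
    [0.00197,0,0.00034,0,0,0]
  ]
}}

```text
time_s: 21.45
position: [0.5328, -0.0286, 0.0498]
tcp_rot: [0.996, -0.015, 0.086, 0.001]
force: [-6.5, -0.0, 4.2]
width: 0.0343
```

```bash
python3 - <<'E'
from h import *
o=st(); 
im=r.get_image("top");crop(im,260,140,130,130,4.5,"t14.png")
E
```

```text
t 21.45 cr [25.  53.9 49.8] F cr [-0.18  6.49  4.23] turn to 0 [  7.7  -7.7 -90. ] w 0.034
```

View pics/t14.png

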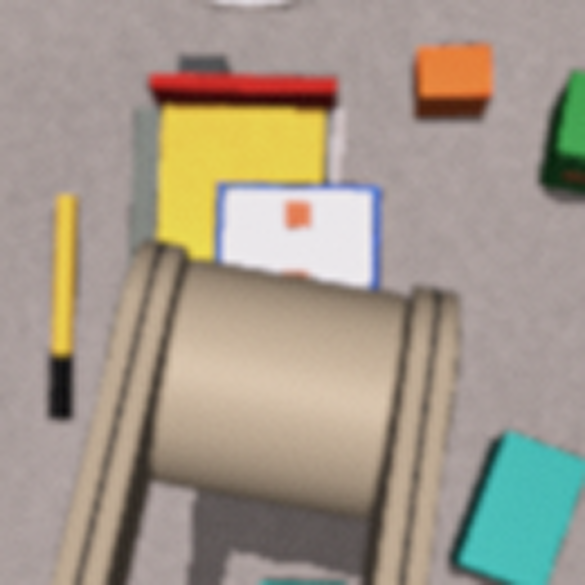

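```bash
python3 - <<'E'
from h import *
T=lambda u,v:(u/4.5+260-.4,v/4.5+140-.4)
for c in[(219,185),(380,187)]: print(np.round(cr(onz("top",*T(*c),.06))*1e3,1))
for c in[(158,103),(327,107)]: print("plate face bottom z10",np.round(cr(onz("top",*T(*c),.01))*1e3,1))
for c in[(152,89),(336,91)]: print("plate top inner z50",np.round(cr(onz("top",*T(*c),.05))*1e3,1))
E
```

```text
[ 73.  -36.5  60. ]
[-23.1 -37.3  60. ]
plate face bottom z10 [116.3 -98.5  10. ]
plate face bottom z10 [  9.7 -98.   10. ]
plate top inner z50 [116.3 -97.2  50. ]
plate top inner z50 [  4.4 -98.1  50. ]
```

{"name": "apply_moves", "arguments": {
  "moves": [
    [0.002,0,0.00014,0,0,0],
    [0.002,0,0.00014,0,0,0],
    [0.002,0,0.00014,0,0,0],
    [0.002,0,0.00014,0,0,0],
    [0.002,0,0.00014,0,0,0],
    [0.00197,0,0.00034,0,0,0],
    [0.00197,0,0.00034,0,0,0],
    [0.00197,0,0.00034,0,0,0],
    [0.00197,0,0.00034,0,0,0],
    [0.00197,0,0.00034,0,0,0],
    [0.00197,0,0.00034,0,0,0]
  ]
}}

```text
time_s: 22.42
position: [0.5559, -0.0294, 0.0514]
tcp_rot: [0.996, -0.015, 0.087, 0.001]
force: [-2.6, -0.0, -2.3]
width: 0.0341
```

{"name": "apply_moves", "arguments": {
  "moves": [
    [0.00197,0,0.00034,0,0,0],
    [0.00197,0,0.00034,0,0,0],
    [0.00197,0,0.00034,0,0,0],
    [0.00197,0,0.00034,0,0,0],
    [0.00197,0,0.00034,0,0,0],
    [0.00197,0,0.00034,0,0,0],
    [0.00197,0,0.00034,0,0,0],
    [0.00197,0,0.00034,0,0,0],
    [0.00197,0,0.00034,0,0,0],
    [0.00197,0,0.00034,0,0,0],
    [0.00197,0,0.00034,0,0,0]
  ]
}}

```text
time_s: 23.33
position: [0.5779, -0.0301, 0.0515]
tcp_rot: [0.996, -0.015, 0.087, 0.001]
force: [-3.1, -0.5, -2.3]
width: 0.0341
```

```bash
python3 - <<'E'
from h import *
o=st(); 
im=r.get_image("scene");crop(im,260,140,110,120,5,"s15.png")
im=r.get_image("top");crop(im,260,140,130,130,4.5,"t15.png")
E
```

```text
t 23.33 cr [24.7  8.8 51.5] F cr [-0.62  3.09 -2.29] turn to 0 [  7.9  -7.8 -90. ] w 0.034
```

View pics/s15.png

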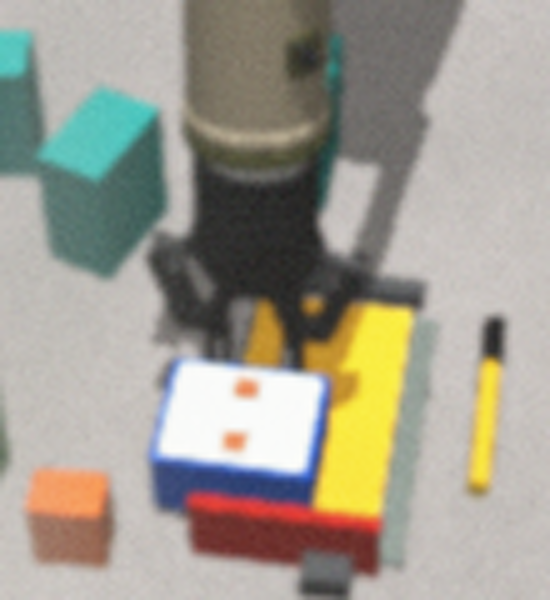

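View pics/t15.png

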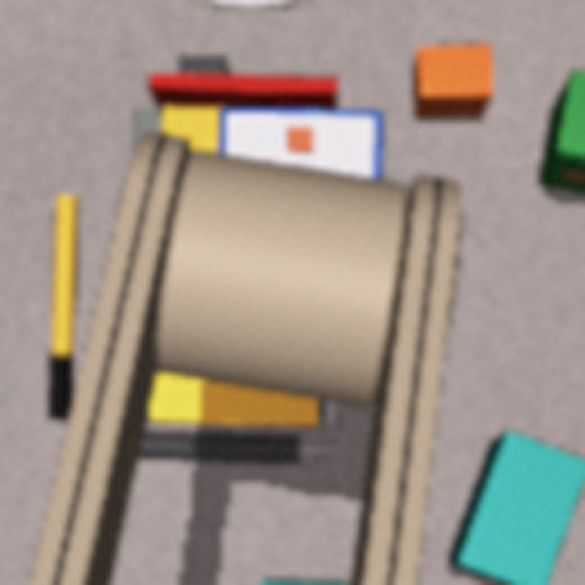

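{"name": "apply_moves", "arguments": {
  "moves": [
    [0.00098,0,0.00017,0,0,0],
    [0.00098,0,0.00017,0,0,0],
    [0.00098,0,0.00017,0,0,0],
    [0.00098,0,0.00017,0,0,0],
    [0.00098,0,0.00017,0,0,0],
    [0.00098,0,0.00017,0,0,0],
    [0.00098,0,0.00017,0,0,0],
    [0.00098,0,0.00017,0,0,0],
    [0.00098,0,0.00017,0,0,0],
    [0.00098,0,0.00017,0,0,0]
  ]
}}

```text
time_s: 24.27
position: [0.5878, -0.0304, 0.0516]
tcp_rot: [0.996, -0.015, 0.087, 0.001]
force: [-5.6, 0.7, 2.2]
width: 0.034
```

{"name": "apply_moves", "arguments": {
  "moves": [
    [0.00098,0,0.00017,0,0,0],
    [0.00098,0,0.00017,0,0,0],
    [0,0,0,0,0,0]
  ]
}}

```text
time_s: 24.52
position: [0.59, -0.0305, 0.0517]
tcp_rot: [0.996, -0.015, 0.087, 0.001]
force: [-3.0, 0.3, 1.4]
width: 0.0343
```

```bash
python3 - <<'E'
from h import *
o=st()
T=lambda u,v:(u/4.5+260-.4,v/4.5+140-.4)
im=r.get_image("top");crop(im,260,140,130,130,4.5,"t16.png")
E
```

```text
t 24.52 cr [24.6 -3.3 51.7] F cr [0.22 2.99 1.38] turn to 0 [  7.9  -7.8 -90. ] w 0.034
```

View pics/t16.png

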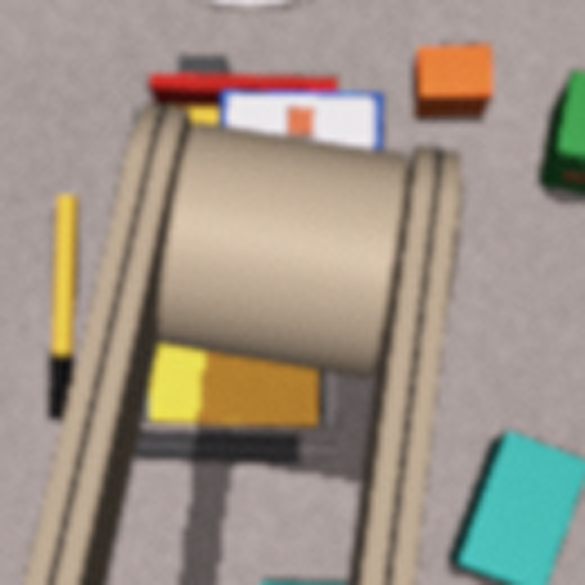

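{"name": "apply_moves", "arguments": {
  "moves": [
    [0.00049,0,8e-05,0,0,0],
    [0.00049,0,8e-05,0,0,0],
    [0.00049,0,8e-05,0,0,0],
    [0.00049,0,8e-05,0,0,0],
    [0,0,0,0,0,0]
  ]
}}

```text
time_s: 24.98
position: [0.5914, -0.0305, 0.0516]
tcp_rot: [0.996, -0.015, 0.087, 0.001]
force: [-6.1, 0.0, 3.9]
width: 0.0339
```

{"name": "apply_moves", "arguments": {
  "moves": [
    [0.00049,0,8e-05,0,0,0],
    [0.00049,0,8e-05,0,0,0],
    [0,0,0,0,0,0]
  ]
}}

```text
time_s: 25.23
position: [0.5916, -0.0305, 0.0514]
tcp_rot: [0.996, -0.015, 0.086, 0.001]
force: [-11.7, -0.4, 6.5]
width: 0.0344
```

{"name": "apply_moves", "arguments": {
  "moves": [
    [0.00049,0,8e-05,0,0,0],
    [0,0,0,0,0,0]
  ]
}}

```text
time_s: 25.4
position: [0.5917, -0.0305, 0.0512]
tcp_rot: [0.996, -0.015, 0.085, 0.001]
force: [-13.1, -0.3, 7.5]
width: 0.0341
```

{"name": "apply_moves", "arguments": {
  "moves": [
    [0,0,0,0,0,0],
    [0,0,0,0,0,0],
    [0,0,0,0,0,0],
    [0,0,0,0,0,0]
  ]
}}

```text
time_s: 25.73
position: [0.5917, -0.0305, 0.0512]
tcp_rot: [0.996, -0.015, 0.085, 0.001]
force: [-12.7, 0.8, 7.6]
width: 0.0342
```

```bash
python3 - <<'E'
from h import *
for i in range(3): st(); im=r.get_image("top")
crop(im,260,140,130,130,4.5,"t17.png")
im=r.get_image("scene");crop(im,260,140,110,120,5,"s17.png")
E
```

```text
t 25.73 cr [24.6 -5.  51.2] F cr [ 0.45 12.74  7.64] turn to 0 [  7.7  -7.7 -90. ] w 0.034
t 25.78 cr [24.6 -5.  51.2] F cr [-0.45 13.95  8.09] turn to 0 [  7.7  -7.7 -90. ] w 0.034
t 25.83 cr [24.6 -5.  51.2] F cr [-0.36 13.36  7.96] turn to 0 [  7.7  -7.7 -90. ] w 0.034
```

View pics/t17.png

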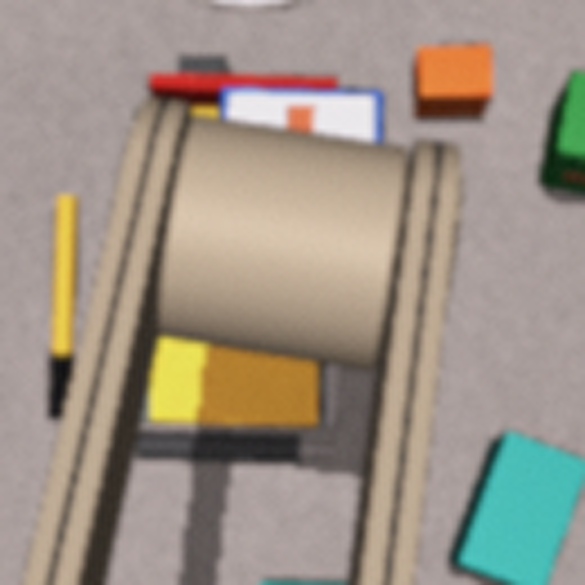

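View pics/s17.png

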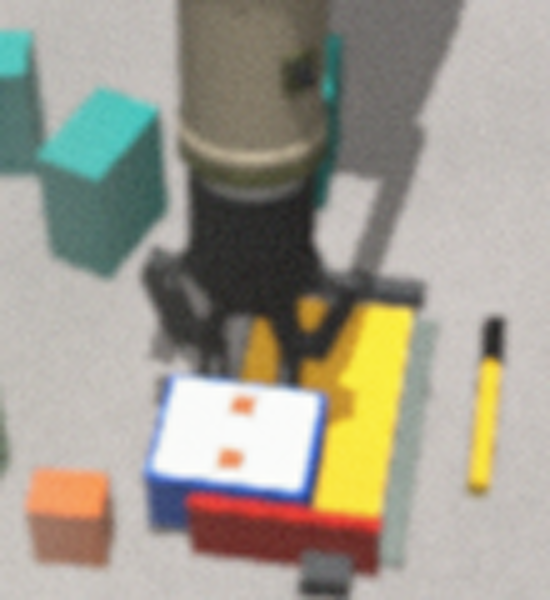

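{"name": "apply_moves", "arguments": {
  "moves": [
    [-0.00098,0,-0.00017,0,0,0],
    [-0.00098,0,-0.00017,0,0,0],
    [-0.00098,0,-0.00017,0,0,0],
    [-0.00197,0,-0.00034,0,0,0],
    [-0.005,0,-0.0009,0,0,0],
    [-0.005,0,-0.0009,0,0,0],
    [-0.005,0,-0.0009,0,0,0],
    [0,0,0,0,0,0]
  ]
}}

```text
time_s: 26.6
position: [0.5717, -0.0298, 0.0513]
tcp_rot: [0.996, -0.015, 0.086, 0.001]
force: [-0.9, 1.0, -0.7]
width: 0.0342
```

{"name": "apply_moves", "arguments": {
  "moves": [
    [0,0,-0.015,0,0,0],
    [0,0,-0.02,0,0,0],
    [0,0,-0.02,0,0,0],
    [0,0,-0.02,0,0,0],
    [0,0,-0.02,0,0,0],
    [-0.02,0,-0.02,0,0,0],
    [-0.02,0,-0.02,0,0,0],
    [-0.02,0,-0.02,0,0,0],
    [-0.03,0,0,0,0,0],
    [-0.03,0,0,0,0,0],
    [0,0,0,0,0,0],
    [0,0,0,0,0,0]
  ]
}}

```text
time_s: 27.6
position: [0.4269, -0.0254, 0.1832]
tcp_rot: [0.996, -0.016, 0.087, 0.001]
force: [-0.0, -0.1, -0.9]
width: 0.0341
```

```bash
python3 - <<'E'
from h import *
st(); im=r.get_image("top")
crop(im,260,140,130,130,4.5,"t18.png")
im=r.get_image("scene");crop(im,260,140,110,120,5,"s18.png")
E
```

```text
t 27.6 cr [ 25.3 159.9 183.2] F cr [-0.15  0.03 -0.94] turn to 0 [  7.9  -7.9 -90. ] w 0.034
```

View pics/t18.png

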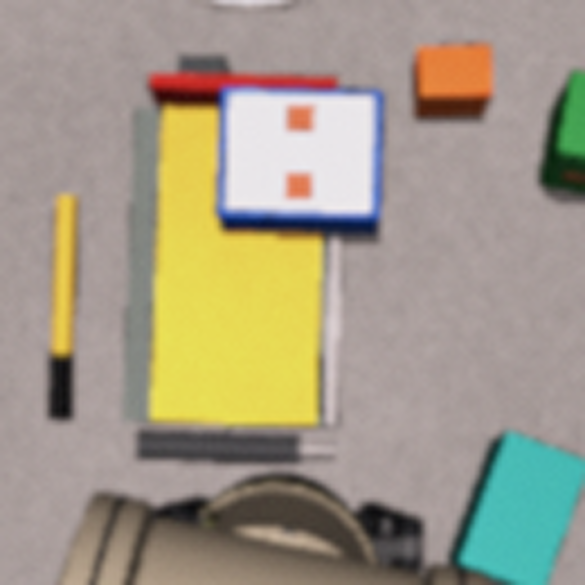

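View pics/s18.png

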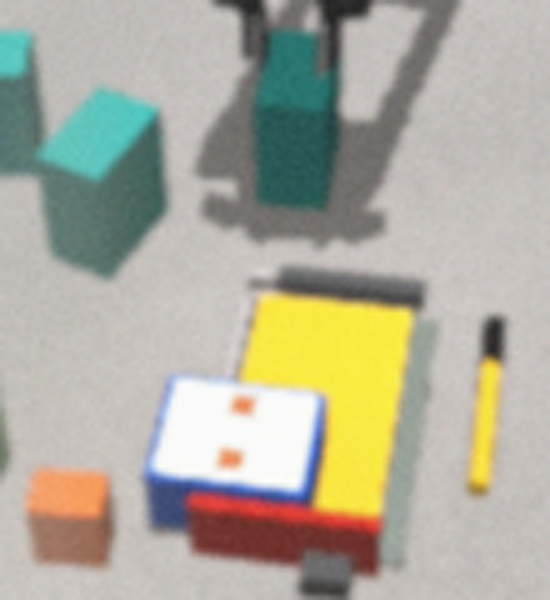

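```bash
python3 - <<'E'
from h import *
T=lambda u,v:(u/4.5+260-.4,v/4.5+140-.4)
S=lambda u,v:(u/5+260-.4,v/5+140-.4)
for c in[(222,88),(383,91),(381,220),(218,217)]: print(np.round(cr(onz("top",*T(*c),.06))*1e3,1))
for c in[(171,376),(327,392),(313,500),(146,473)]: print("s",np.round(cr(onz("scene",*S(*c),.06))*1e3,1))
for n in("scene","top"): cv2.imwrite(f"pics/{n}_end.png",r.get_image(n))
a=cv2.imread("pics/top_end.png").astype(int);b=cv2.imread("pics/top0.png").astype(int)
d=np.abs(a-b).sum(2)
for nm,(x,y,w_,h) in dict(small=(348,145,25,25),marker=(266,175,14,65),carton=(428,155,75,62),pot=(152,205,35,35),roll=(470,240,45,45),green=(378,150,45,40)).items(): print(nm,d[y:y+h,x:x+w_].mean().round(1))
E
```

```text
[ 73. -96.  60.]
[-23.8 -96.   60. ]
[-24.  -17.4  60. ]
[ 73. -17.  60.]
s [-23.1 -21.3  60. ]
s [ 73.9 -19.7  60. ]
s [  77.8 -101.6   60. ]
s [-22.6 -97.   60. ]
small 4.3
marker 4.6
carton 4.5
pot 4.9
roll 4.2
green 4.5
```

```bash
python3 - <<'E'
from h import *
st(); print(r.job_done()); st()
E
```

```text
t 27.8 cr [ 25.2 157.8 184.2] F cr [0.37 0.33 0.16] turn to 0 [  7.9  -7.9 -90. ] w 0.034
the job is handed in; nothing more can be done
None
the job is handed in; nothing more can be done
```

I handed the job in at 27.8 s. The capacitor lies flat on the lowered leaf, terminals up, with its end against the red plate. No verdict is reported, so what follows comes from my own checks.

**What I did**
- **Sliding:** I pushed it upright against the bar with two fingertips low on its white face. The push was about 4–5 N while sliding and about 10.6 N at the stop.
- **Tipping:** I pushed it high, with up to about 8 N, until it was past balance. It then sank by itself with the leaf, with no finger force on it.
- **Pressing home:** I slid it along the leaf and held about 13 N of push for roughly 0.5 s.

**Last checks**
- **Position:** Its centre is about 25 mm past the bar's face. Both views put its centre at about y = -57 to -60 mm. The plate face measures -97 to -98.5 mm in the same frame, so I read the end as flush.
- **Squareness:** The top view shows it square to the plate within about 0.01 rad. The scene view gave about 0.05 rad on the partly hidden end edge, so the two disagree; I trust the top view.
- **Other objects:** The bystanders show no change from the first picture, and the robot touches nothing.

**Not confirmed:** I could not measure the plate force directly. While I pressed, the finger also pushed down with about 8 N, which raised the friction. Subtracting an estimated 8 N of friction leaves about 5–6 N on the plate. That is within 3–9 N, but it rests on only a few noisy force readings.

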